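# Swing the parts tray home on its pin

## Robot

A 6-joint arm with a two-finger parallel gripper is mounted at the origin on a cart in front of the work surface, level with it; the furniture and walls round the work are solid. World frame = base frame: x ahead of the robot, y to its left, z up, the work surface at z = 0. Lengths are in m, angles in rad, forces in N, time in s.
With the tool pointing down it reaches from about 0.425 to 0.95 m from the base axis. Payload 3.5 kg.
Tool frame: the origin (TCP) lies between the finger pads; the fingertips stand 25 mm ahead of it and the grasp point (between the pads) lies 6 mm ahead of it; z points along the fingers, y is the direction in which the jaws open and shut (so a half turn about z gives the same grasp; the last joint's range is limited). The gripper opens to 85 mm and grips with 20 to 120 N. Pads are 22 mm wide; open, the fingers measure 114 mm over their backs; the gripper's body (76 mm by 85 mm) begins 54 mm behind the grasp point. The pads swing forward as they close: fully open they stand 13 mm farther back than shut.
Start: joints at [-1.289, 0.286, 1.577, -0, 1.279, -0.15], TCP at [0.283, -0.613, 0.256] pointing down, gripper open.
Joint ranges: [-2.77, 2.77], [-0.9, 2.22], [0.21, 2.48], [-1.53, 4.67], [0.24, 2.81], [-2.84, 2.84]. Speed limits (rad/s): [2.79, 2.79, 3.14, 3.14, 3.14, 3.14].

## Interface

Orientations are given as a unit quaternion [x, y, z, w].
In Python, from bench import env gives the robot as it stands.
- The arm moves only by the tool drive_tool, never from a script. Its argument "targets" is a list that holds one entry, the list of rows, each a list of 7 numbers: the closure, from 0 (fully open) to 1 (shut), then the shift along the tool's x, y, z in m, then the turn, a rotation vector about the tool's x, y, z in rad. In form: [[[grip, x, y, z, rx, ry, rz], ...]]. A call has 1 to 8 rows; each row is the pose to reach, as a shift and turn from the pose commanded when the call began, along the tool's axes at that moment; what a row does not reach only later rows make up. A row lasts 1/12 s, in which the tool goes at most 41.7 mm and 7.16 degrees, less where a joint would pass 70% of its speed; a pose out of reach is approached as far as the arm can. A call with a gripper value outside its range is refused whole. The fingers move at their own pace and stop on an object; the grip force is fixed at half the most. Time passes only in rows, so rows that repeat a pose let the fingers close. It gives the time, the measured TCP pose, the force and the opening at its end, in the units of the state.
- env.state(): the state, without advancing time (a new reading comes with each control period).
- env.camera(name): name is "side" or "top"; returns a dict with "frame" (400x640x3 uint8, red, green, blue), "depth" (400x640 float32, m along the optical axis (not along the pixel's ray), 0 where there is no reading), "mtx" (3x3 intrinsics, pixels), "k1" (the pictures are not rectified: a ray, as slopes to the right and down, at radius r is drawn at 1 + k1 r^2 times it, then the intrinsics apply), "xyz" and "orientation" of the camera in the world. Camera axes: x right, y up, looking along -z (the intrinsics and any distortion apply to the point x, -y, -z); pixel columns grow to the right and rows downward; lengths in m; the calibration is good to about 2 mm. A picture is of the moment at which its call begins.
- env.sign_off(): hands the job in, once; it reports no verdict.
The state is a dict: "time": time; "qpos": joint angles; "qd": joint speeds; "joint_torque": joint torques, N m; "tool_pos": TCP position; "tool_rot": TCP orientation; "ft_force": force on the tool from outside, world axes, zero at the start; "moment": the same for the moment, N m; "grip_width": opening from 0.0 (shut) to 1.0 (fully open).
Only numpy, scipy, OpenCV 4.12 (cv2) and the standard library are available. Lean on these libraries where they do the work, as an engineer would, in place of code of your own. Each camera call takes 0.05 s, during which the arm holds its last target.

## Task

The small oblong parts tray on the metal plate is held at one corner by the plate's upright pin. Push its opposite corner round, clockwise as seen from above, for about a quarter turn until the tray's long side lies flush along the stop bar. Keep the tray down on its pin without lifting it, and leave the square tray and the jar where they are.

Things in the scene. Friction and masses are not known exactly. Their poses are not given: they have to be found in the camera images.
- swing_plate: Fixed bare-metal plate, 215 x 132 x 5 mm, on the table. Origin: on the axis of its upright pin (8 mm thick, top 41 mm above the table), at table height; x runs along the stop bar, z up. The plate spans x -97 to +118, y -14 to +118 mm; the dark stop bar x +52 to +106, y -6 to +7 mm, top 23 mm above the table.
- swing_tray: Loose oblong open grey tray, 0.25 kg, 36 mm high, walls 3 mm, on the plate. Origin: underside of the eye (23 mm round, 26 mm high) outside one corner, which sits over the pin. In its frame it covers x 8 to 108, y 8 to 78 mm; z up. Yaw from the plate: +77 to +93 degrees at the start, 0 at home (face y = 8 mm flush along the bar). Low small parts lie loose in it.
- push_corner (a point): The tray's bottom outer corner opposite the eye, at x 108, y 78, z 0 mm in the tray's frame. Pushing the outside of the long wall at y = 78 mm, near this corner, swings the tray clockwise.
- home_corner (a point): Point on the plate's upper face where push_corner lies when the tray is home (x 108, y 78, z 5 mm in the plate's frame).
- pin (a point): Point on the pin's axis at the plate's upper face.
- square_tray: Bystander: loose square open tray of the same grey plastic, 80 x 80 x 36 mm, without an eye, on the table beside the plate. Origin: centre of its underside.
- red_lid_jar: Bystander: clear jar with a red lid, 57 mm across, 75 mm high, on the table at the left. Origin: centre of its underside.

How it is judged:
At the end, for the whole second after the job is handed in: The oblong tray rests flat on the plate with its eye still over the pin (within 10 mm), its long side along the stop bar (within 10 degrees) and its pushed corner within 15 mm of its home point, at rest (horizontal distance between push_corner and home_corner below 0.015 m and angle between the x axis of swing_tray and the x axis of swing_plate, either way round below 0.175 rad and horizontal distance between swing_tray and pin below 0.01 m and z of swing_tray in the frame of swing_plate below 0.012 m and angle between swing_tray's own z axis and vertical below 0.1 rad and linear speed of swing_tray below 0.02 m/s); the robot touches nothing.
It fails at once if the oblong tray is lifted off the plate (its eye rises more than 15 mm) (z of swing_tray in the frame of swing_plate above 0.02 m).
It fails at once if the square tray is moved more than 20 mm (distance of square_tray from where it was at the start of the episode above 0.02 m).
It fails at once if the jar is moved more than 20 mm (distance of red_lid_jar from where it was at the start of the episode above 0.02 m).
It also fails if it takes over 32 s, if anything falls off the work surface, if the arm or the gripper's body presses on something with over 40 N, if the wrist force passes 120 N, or if a joint passes its speed limit or range.

## Working session

There is one attempt and no reset: what is moved stays moved. The work goes in short steps, Python scripts to look and compute and a tool call to move; the robot and the scene stay as the last step left them, time stands still between calls to the robot, and variables do not carry over. Pictures are saved under pics/ and viewed, and the job is handed in when it is done.

Besides the shell and the picture viewer there is one more tool, called after "Emit:" as name(argument=value, ...), one argument or row to a line, values as JSON. drive_tool: Moves the arm, as the interface text tells. Its arguments: {"type":"object","properties":{"targets":{"type":"array","items":{"type":"array","items":{"type":"array","items":{"type":"number"}}}}},"required":["targets"]}

```bash
mkdir -p pics; ls; python3 - <<'E'
from bench import env
import cv2,numpy as np
for n in("top","side"):
    c=env.camera(n); cv2.imwrite(f"pics/{n}0.png",c["frame"][:,:,::-1]); np.savez(f"{n}0.npz",**c)
    print(n,c["mtx"].tolist(),c["k1"],c["xyz"],c["orientation"])
s=env.state();print({k:np.round(v,3).tolist() for k,v in s.items()})
E
```

```text
pics
top [[362.876921157107, 0.0, 320.6582275279405], [0.0, 362.876921157107, 196.68241315063725], [0.0, 0.0, 1.0]] -0.03686416350551048 [0.45310873 0.09171808 0.90277432] [ 0.04538056 -0.04569621 -0.69928883  0.71193229]
side [[375.1551450674825, 0.0, 315.49438033255467], [0.0, 375.1551450674825, 204.4651573589199], [0.0, 0.0, 1.0]] -0.06029879550254404 [0.44322941 1.03042241 0.42222519] [-0.02955062  0.55377884  0.83032152 -0.05497217]
{'time': 0.1, 'qpos': [-1.289, 0.287, 1.578, 0.0, 1.279, -0.15], 'qd': [-0.001, -0.003, -0.002, -0.001, -0.0, -0.0], 'joint_torque': [0.0, -40.73, -29.37, -0.0, 0.003, 0.0], 'tool_pos': [0.282, -0.613, 0.255], 'tool_rot': [0.977, 0.214, -0.0, -0.001], 'ft_force': [0.401, 0.115, 0.158], 'moment': [0.001, 0.014, -0.045], 'grip_width': 1.0}
```

View pics/top0.png

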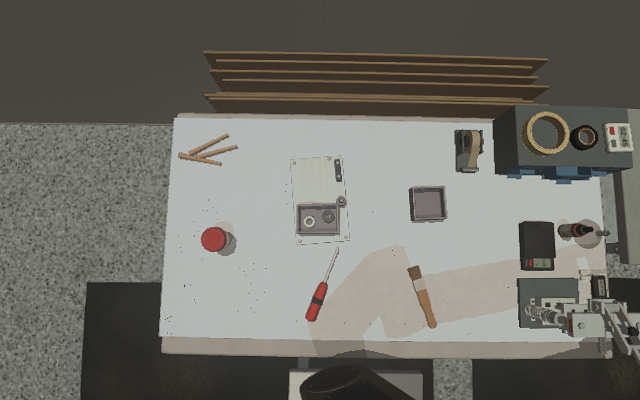

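View pics/side0.png

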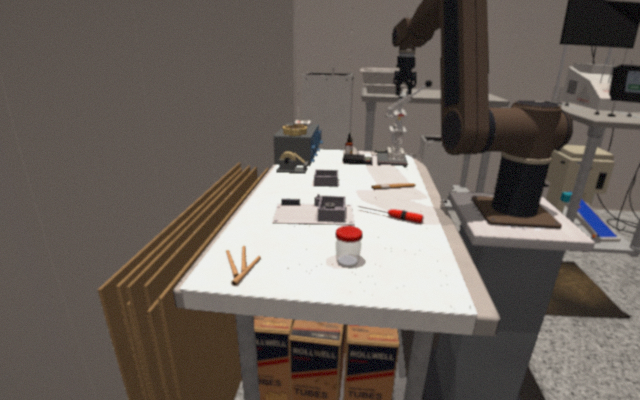

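The top view shows the plate at about (291–349, 156–243). The eye and pin are at (341,201), the bar at (338,170), the oblong tray at (297–340, 204–236), the square tray at (428,204) and the jar at (214,240). Image up is world +x and image left is +y. Next I'll measure these.

```bash
cat > h.py <<'E'
import numpy as np,cv2
from scipy.spatial.transform import Rotation as R
def px2plane(c,px,z):
    K=c["mtx"];k=float(c["k1"]);px=np.atleast_2d(np.array(px,float))
    u=cv2.undistortPoints(px[:,None],K,np.array([k,0,0,0.]))[:,0]
    d=np.c_[u[:,0],-u[:,1],-np.ones(len(u))]@R.from_quat(c["orientation"]).as_matrix().T
    o=np.array(c["xyz"]);return o+d*((z-o[2])/d[:,2])[:,None]
def w2px(c,P):
    p=(np.atleast_2d(P)-c["xyz"])@R.from_quat(c["orientation"]).as_matrix()
    return cv2.projectPoints(np.c_[p[:,0],-p[:,1],-p[:,2]],np.zeros(3),np.zeros(3),c["mtx"],np.array([float(c["k1"]),0,0,0]))[0][:,0]
def frame(o,yaw,pts):
    r=np.array([[np.cos(yaw),-np.sin(yaw)],[np.sin(yaw),np.cos(yaw)]]);pts=np.atleast_2d(pts).astype(float)
    return np.c_[np.array(o)[:2]+pts[:,:2]@r.T,pts[:,2]]
E
python3 - <<'E'
from h import *
c=dict(np.load("top0.npz"));f=c["frame"]
cr=f[145:255,280:360];cv2.imwrite("pics/crop0.png",cv2.resize(cr,None,fx=5,fy=5,interpolation=cv2.INTER_CUBIC)[:,:,::-1])
g=cv2.cvtColor(f,cv2.COLOR_RGB2GRAY)
print(g[200:242:2,290:350:3])
E
```

```text
[[183 182 182 182 182 182 182 183 183 182 182 182 182 181 182 187 111 161
  117 180]
 [183 158 183 169 166 166 165 166 167 168 169 168 167 167 168 175 120  71
  119 179]
 [183 159 173 129 128 128 129 130 124 125 127 122 123 124 119 121 113 125
   83 181]
 [182 143 151  73  97  96  97  84  80  78  86 104 105  76  76  75  93  93
  115 181]
 [182 159 153  68  81  80  78  78  79  81  81  79  78  80  79  77 111 178
  176 182]
 [182 147 152  69 122 126 126 126 125 121 119 127 103 101 126 124  96 182
  182 153]
 [183 183 150  73 126 126 124 125 124 124 124 101  92  95  98 124  97 183
  182 160]
 [182 183 151  73 126 125 125 126 124 124 124  94  81  89  97 125  95 183
  183 121]
 [182 183 151  72 126 112 172 147 121 124 125  98 141 166  98 123 103 183
  183 147]
 [182 185 151  73 125 175 141 182 123 125 125  92  99 103  99 121 109 183
  182 175]
 [183 185 145  71 125 188 115 118 152 125 126 125 100 103  80 126 110 184
  182 183]
 [183 185 145  72 126 189 126 122 170 124 124 125  86  80 126 126 122 183
  182 184]
 [183 183 144  75 126 183 130 172 104 125 124 124 125 125 125 125 120 184
  182 185]
 [184 182 143  87 127 126 185 162 114 126 126 125 125 124 125 127 123 184
  182 184]
 [183 183 141  74 114 126 120 115 115 113 111 112 112 112 112 113 126 184
  182 184]
 [183 184 130  70 112 110 111 112 110 111 110 109 110 109 109 110 110 184
  182 183]
 [183 184 125 123 124 122 124 130 130 130 129 128 127 126 127 138 141 184
  182 183]
 [183 183 179 127 115 114 111 113 114 113 115 117 114 113 114 112 113 183
  183 185]
 [182 183 178 179 126 178 178 179 178 178 178 179 178 178 178 184 185 183
  154 163]
 [182 183 183 185 184 183 182 183 182 182 183 183 182 182 182 182 182 182
  166 163]
 [182 182 180 162 178 182 182 182 182 182 182 184 182 183 182 185 186 188
  183 143]]
```

View pics/crop0.png

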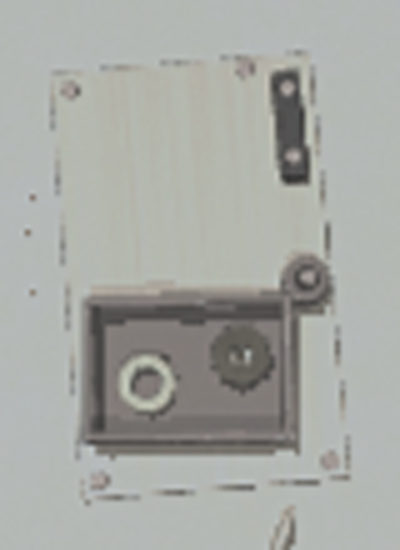

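The crop shows the plate's outline corners at crop (53,72), (312,52), (348,477) and (82,502). The tray rim is at about (86,293)–(299,440), the eye is at (306,279), and the bar runs from (287,72) to (296,180).

```bash
python3 - <<'E'
from h import *
c=dict(np.load("top0.npz"))
C=lambda p:np.array(p,float)/5+[280,145]-0.4
# plate corners: (118,118),(118,-14),(-97,-14),(-97,118)
pl=px2plane(c,C([(53,72),(312,52),(348,477),(82,502)]),.005)[:,:2]
M=np.array([(118,118),(118,-14),(-97,-14),(-97,118)])/1000
def fit(M,W):
    m,w=M-M.mean(0),W-W.mean(0); a=np.arctan2((m[:,0]*w[:,1]-m[:,1]*w[:,0]).sum(),(m*w).sum())
    r=np.array([[np.cos(a),-np.sin(a)],[np.sin(a),np.cos(a)]]);t=W.mean(0)-r@M.mean(0);return a,t,W-(M@r.T+t)
a,t,e=fit(M,pl);print("plate yaw",np.degrees(a),t,"\n",(e*1e3).round(1), [np.linalg.norm(pl[i]-pl[i-1]) for i in range(4)])
print("eye top",px2plane(c,C([(306,279)]),.036),"pin",px2plane(c,C([(308,277)]),.041))
print("bar",px2plane(c,C([(287,72),(296,180)]),.023))
tr=px2plane(c,C([(86,293),(298,293),(299,438),(80,440)]),.041)[:,:2]
# tray at yaw 90: x->left ; y->down : TL=(108,8) TR=(8,8) BR=(8,78) BL=(108,78)
T=np.array([(108,8),(8,8),(8,78),(108,78)])/1000
b,tt,e=fit(T,tr);print("tray yaw",np.degrees(b),tt,"\n",(e*1e3).round(1),tr)
# depth check tray rim & rel heights
g=cv2.cvtColor(c["frame"],cv2.COLOR_RGB2GRAY)
for nm,px in(("sq",(428,204)),("jar",(214,240))):print(nm,px2plane(c,[px],.036 if nm=="sq" else .075))
# overlay
im=c["frame"].copy()
crop=cv2.resize(im[145:255,280:360],None,fx=5,fy=5,interpolation=cv2.INTER_CUBIC)
def dr(P,col):
    q=((w2px(c,P)+.4-[280,145])*5).astype(np.int32);cv2.polylines(crop,[q],True,col,1)
dr(frame(t,a,np.c_[M,[.005]*4]),(255,0,0));dr(frame(tt,b,np.c_[T,[.041]*4]),(0,255,0))
dr(frame(t,a,np.array([(52,-6,23),(106,-6,23),(106,7,23),(52,7,23)])/1000),(0,0,255));dr(frame(t,a,np.c_[np.array([(.004*np.cos(x),.004*np.sin(x),.041) for x in np.linspace(0,6.28,20)])]),(255,0,255))
cv2.imwrite("pics/ov0.png",crop[:,:,::-1])
E
```

```text
plate yaw 5.5259734059081165 [0.5578859  0.04280689] 
 [[ 0.2 -0.5]
 [ 0.3 -0.1]
 [ 0.7  0.7]
 [-1.1 -0.2]] [np.float64(0.2163386954367178), np.float64(0.13156091234801456), np.float64(0.21452195153467632), np.float64(0.13126313573793907)]
eye top [[0.55730587 0.04372324 0.036     ]] pin [[0.55768566 0.04305333 0.041     ]]
bar [[0.66206301 0.05351081 0.023     ]
 [0.60781747 0.04844335 0.023     ]]
tray yaw 90.90898078560042 [0.55814729 0.04102792] 
 [[-0.4  0.2]
 [-0.1 -1.1]
 [ 0.8 -1.3]
 [-0.4  2.3]] [[0.54807459 0.14904715]
 [0.54989837 0.04775167]
 [0.48087873 0.04648707]
 [0.47807865 0.15006795]]
sq [[ 0.55232483 -0.16677431  0.036     ]]
jar [[0.45678136 0.33287945 0.075     ]]
```

View pics/ov0.png

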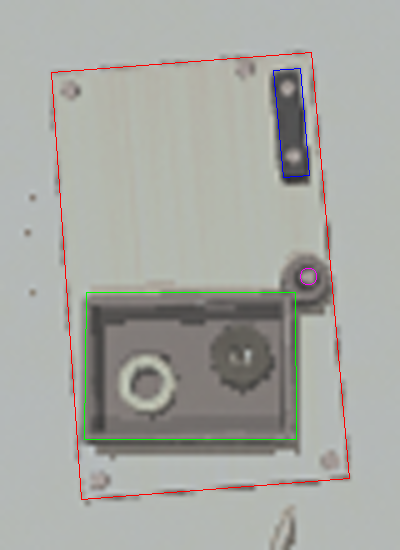

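Plate yaw is 5.5° with the pin at (0.5577, 0.043). The fit residuals are at most 1 mm for the plate and 2.3 mm for the tray. The tray yaw is about 91° in the world. I'll check obstacle heights along the approach before moving.

```bash
python3 - <<'E'
from h import *
c=dict(np.load("top0.npz"));d=c["depth"]
v,u=np.mgrid[0:400,0:640];K=c["mtx"]
n=cv2.undistortPoints(np.c_[u.ravel(),v.ravel()].astype(float)[:,None],K,np.array([float(c["k1"]),0,0,0]))[:,0]
D=d.ravel();P=np.c_[n[:,0]*D,-n[:,1]*D,-D]@R.from_quat(c["orientation"]).as_matrix().T+c["xyz"];P=P[D>0]
for y in np.arange(-.75,.4,.05):
    r=[]
    for x in np.arange(.15,.75,.05):
        m=(abs(P[:,0]-x)<.025)&(abs(P[:,1]-y)<.025);r.append(f"{P[m,2].max()*1e3:5.0f}" if m.any() else "    -")
    print(f"{y:6.2f}",*r)
# plan helper in the tool's axes
def rel(p0,yaw0,p1,yaw1):
    t=np.radians(yaw0);dx,dy,dz=np.array(p1)-p0
    return np.round([dx*np.cos(t)+dy*np.sin(t),dx*np.sin(t)-dy*np.cos(t),-dz,np.radians(yaw0-yaw1)],3)
print(rel([.283,-.613,.256],24.7,[.45,-.25,.256],100));print(rel([.45,-.25,.256],100,[.452,.135,.2],181))
E
cat >> h.py <<'E'
def rel(p0,yaw0,p1,yaw1):
    t=np.radians(yaw0);dx,dy,dz=np.array(p1)-p0
    return np.round([dx*np.cos(t)+dy*np.sin(t),dx*np.sin(t)-dy*np.cos(t),-dz,np.radians(yaw0-yaw1)],3)
E
```

```text
-0.75     -     -     -     -     -     -     -     -     -     -     -     -
 -0.70     -     -     -     -     -     -     -     -     -     -     -     -
 -0.65     -     0    -0     -     0     1     0    -2     2     2    -0     -
 -0.60     -    10     9     -    17    16    32    73     5    15   136   135
 -0.55     -     1     4   205   204    23    28    97     5   108   134   137
 -0.50     -    -0   255   258   232    23    27   101     5   115   135   138
 -0.45     -    -1   275   269   233    22    28    27     5   115   143   144
 -0.40     -    -0    23   212   207    23    27    26     5     5   143   143
 -0.35     -    -1     5     6     5     5     4     5     5     4   143   144
 -0.30     -    -0     5     5     5     5     5     6     5     6    65    77
 -0.25     -    -0     6     5     6     5     5     5     6     6    62    77
 -0.20     -     1    13    13     5     5     5    39    41    38     4     6
 -0.15     5     3    14    15    15    13     6    41    40    40     6     4
 -0.10     5    -0     7     4     5    11     5     5     6     5     4     5
 -0.05     5     0   400     5     5     5     5     6     6     6     5     6
  0.00     -     2   393     5     5     5     8     9     6     5     5     5
  0.05     -   337   359     5    14    20    19    44    44    28    29     5
  0.10     4   324    26    31    29    15    10    43    45    13    10     5
  0.15     6     0     5     5     5     5    10    44    44    10    10     5
  0.20     -    -1     4     6     5     5     6     5     5     6     5     5
  0.25     -     1     4     5     6     5     5     6     6     5     5     5
  0.30     -     1     5     5     5     4    80    78     5     6     7    13
  0.35     -     2     6     5     5     4    81    79     5     6    13    14
[ 0.303 -0.26  -0.    -1.314]
[ 0.379  0.069  0.056 -1.414]
```

```bash
python3 - <<'E'
from h import *
a=cv2.resize(dict(np.load("top0.npz"))["frame"][200:380,480:640],None,fx=2.5,fy=2.5)
b=cv2.resize(dict(np.load("side0.npz"))["frame"][0:180,320:480],None,fx=2.5,fy=2.5)
cv2.imwrite("pics/z0.png",np.hstack([a,b])[:,:,::-1])
c=dict(np.load("top0.npz"))
print(w2px(c,[[.283,-.613,.256],[.283,-.613,.34],[.283,-.613,.231]]),w2px(dict(np.load("side0.npz")),[[.283,-.613,.231],[.3,-.48,.27],[.3,-.48,0]]))
E
```

```text
[[709.15879347 343.30651777]
 [761.40357664 356.20130977]
 [695.72763734 339.96593681]] [[401.39562212  99.7146064 ]
 [400.89435482  93.42189967]
 [394.72278391 161.28198517]]
```

View pics/z0.png

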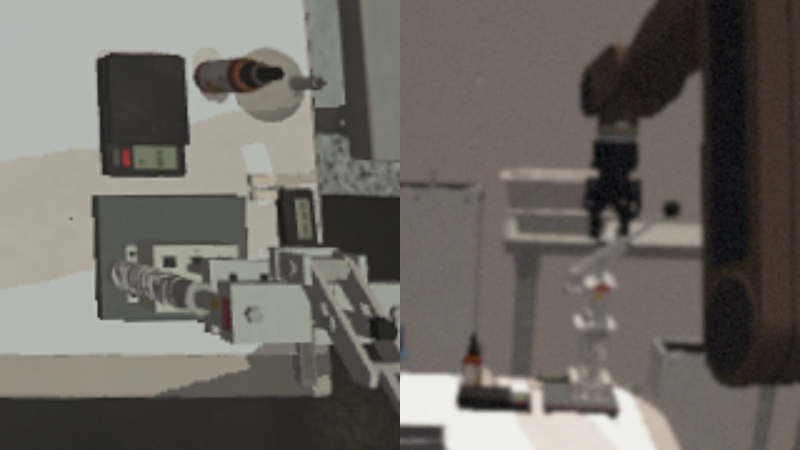

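A press with a lever, about 0.27–0.30 m tall, stands between the start pose and the work. I'll go straight up first, then ahead and over it.

Emit:
drive_tool(
  targets=[
    [[0, 0, 0, -0.04, 0, 0, 0], [0, 0, 0, -0.08, 0, 0, 0], [0, 0, 0, -0.12, 0, 0, 0], [0, 0, 0, -0.16, 0, 0, 0], [0, 0, 0, -0.18, 0, 0, 0], [0, 0, 0, -0.18, 0, 0, 0]],
  ],
)

```text
time: 0.6
tool_pos: [0.2828, -0.614, 0.4445]
tool_rot: [0.977, 0.214, 0.0, 0.006]
ft_force: [-0.3, 0.5, 1.4]
grip_width: 1.001
```

```bash
python3 - <<'E'
from h import *
from bench import env
s=env.state();q=R.from_quat(s["tool_rot"]).as_matrix();y=np.degrees(np.arctan2(q[1,0],q[0,0]));p=s["tool_pos"];print(s["time"],p,y,q[:,2],s["ft_force"])
print(rel(p,y,[.48,-.4,.435],70));print(rel([.48,-.4,.435],70,[.452,.135,.2],181))
E
```

```text
0.6 [ 0.2828439  -0.61395313  0.4445135 ] 24.744819321828512 [ 0.00342879 -0.0118275  -0.99992417] [-0.27663508  0.53427247  1.37205547]
[ 0.269 -0.112  0.01  -0.79 ]
[ 0.493 -0.209  0.235 -1.937]
```

Emit:
drive_tool(
  targets=[
    [[1, 0.034, -0.014, 0, 0, 0, -0.1], [1, 0.068, -0.028, 0, 0, 0, -0.2], [1, 0.1, -0.042, 0, 0, 0, -0.3], [1, 0.135, -0.056, 0, 0, 0, -0.4], [1, 0.17, -0.07, 0, 0, 0, -0.5], [1, 0.2, -0.084, 0, 0, 0, -0.6], [1, 0.235, -0.1, 0, 0, 0, -0.7], [1, 0.27, -0.11, 0, 0, 0, -0.79]],
  ],
)

```text
time: 1.27
tool_pos: [0.4822, -0.398, 0.4346]
tool_rot: [0.818, 0.576, -0.0, -0.001]
ft_force: [0.4, -0.5, 0.5]
grip_width: 0.0
```

```bash
cat > st.py <<'E'
from h import *
from bench import env
def st():
    s=env.state();q=R.from_quat(s["tool_rot"]).as_matrix();y=np.degrees(np.arctan2(q[1,0],q[0,0]));p=s["tool_pos"];print(s["time"],p.round(4),round(y,1),q[:,2].round(3),s["ft_force"].round(1));return p,y
E
python3 - <<'E'
from st import *
p,y=st()
print(rel(p,y,[.48,-.15,.35],110));print(rel([.48,-.15,.35],110,[.452,.135,.2],181))
E
```

```text
1.2667 [ 0.4822 -0.398   0.4346] 70.3 [-0.002  0.002 -1.   ] [ 0.4 -0.5  0.5]
[ 0.233 -0.086  0.085 -0.693]
[ 0.277  0.071  0.15  -1.239]
```

Emit:
drive_tool(
  targets=[
    [[1, 0.03, -0.01, 0.01, 0, 0, -0.1], [1, 0.06, -0.02, 0.02, 0, 0, -0.2], [1, 0.09, -0.03, 0.03, 0, 0, -0.3], [1, 0.12, -0.045, 0.04, 0, 0, -0.4], [1, 0.15, -0.055, 0.055, 0, 0, -0.5], [1, 0.18, -0.065, 0.065, 0, 0, -0.6], [1, 0.21, -0.075, 0.075, 0, 0, -0.7], [1, 0.235, -0.085, 0.085, 0, 0, -0.7]],
  ],
)

```text
time: 1.93
tool_pos: [0.4814, -0.148, 0.3489]
tool_rot: [0.571, 0.821, 0.0, -0.001]
ft_force: [0.8, -0.3, 0.1]
grip_width: 0.001
```

```bash
python3 - <<'E'
from st import *
p,y=st()
print(rel(p,y,[.448,.135,.2],181))
E
```

```text
1.9333 [ 0.4814 -0.148   0.3489] 110.3 [-0.002  0.002 -1.   ] [ 0.8 -0.3  0.1]
[ 0.277  0.067  0.149 -1.233]
```

Emit:
drive_tool(
  targets=[
    [[1, 0.035, 0.008, 0.018, 0, 0, -0.12], [1, 0.07, 0.016, 0.036, 0, 0, -0.24], [1, 0.105, 0.025, 0.055, 0, 0, -0.36], [1, 0.14, 0.034, 0.075, 0, 0, -0.48], [1, 0.175, 0.042, 0.094, 0, 0, -0.6], [1, 0.21, 0.05, 0.112, 0, 0, -0.72], [1, 0.245, 0.06, 0.13, 0, 0, -0.84], [1, 0.277, 0.067, 0.15, 0, 0, -0.96]],
  ],
)

```text
time: 2.6
tool_pos: [0.4485, 0.1349, 0.1995]
tool_rot: [0.126, 0.992, 0.0, -0.0]
ft_force: [0.3, -0.3, -0.4]
grip_width: -0.002
```

```bash
python3 - <<'E'
from st import *
p,y=st()
print(rel(p,y,[.448,.135,.04],181))
E
```

```text
2.6 [0.4485 0.1349 0.1995] 165.5 [-0.001  0.    -1.   ] [ 0.3 -0.3 -0.4]
[ 0.001  0.     0.159 -0.271]
```

Emit:
drive_tool(
  targets=[
    [[1, 0, 0, 0.03, 0, 0, -0.1], [1, 0, 0, 0.06, 0, 0, -0.2], [1, 0, 0, 0.09, 0, 0, -0.27], [1, 0, 0, 0.12, 0, 0, -0.27], [1, 0, 0, 0.14, 0, 0, -0.27], [1, 0, 0, 0.158, 0, 0, -0.27], [1, 0, 0, 0.158, 0, 0, -0.27]],
  ],
)

```text
time: 3.18
tool_pos: [0.4452, 0.1326, 0.0383]
tool_rot: [-0.005, 1.0, -0.0, -0.005]
ft_force: [-0.8, 0.8, -1.0]
grip_width: -0.005
```

```bash
python3 - <<'E'
from st import *
p,y=st()
c=env.camera("top");f=c["frame"];cv2.imwrite("pics/a1.png",cv2.resize(f[145:265,270:370],None,fx=5,fy=5)[:,:,::-1])
# next: tangential arc targets, tool frame relative to commanded start
pin=np.array([.5577,.043]);p0=np.array([.4485,.135,.0415]);y0=181
for a in [91,88,85,80,75,70]:
    w=frame(pin,np.radians(a),[.090,.089,.0415])[0];print(a,rel(p0,y0,w,a+90))
E
```

```text
3.1833 [0.4452 0.1326 0.0383] -179.4 [-0.011 -0.001 -1.   ] [-0.8  0.8 -1. ]
91 [-0.019 -0.004 -0.     0.   ]
88 [-0.023  0.001 -0.     0.052]
85 [-0.028  0.005 -0.     0.105]
80 [-0.037  0.011 -0.     0.192]
75 [-0.047  0.017 -0.     0.279]
70 [-0.057  0.022 -0.     0.367]
```

View pics/a1.png

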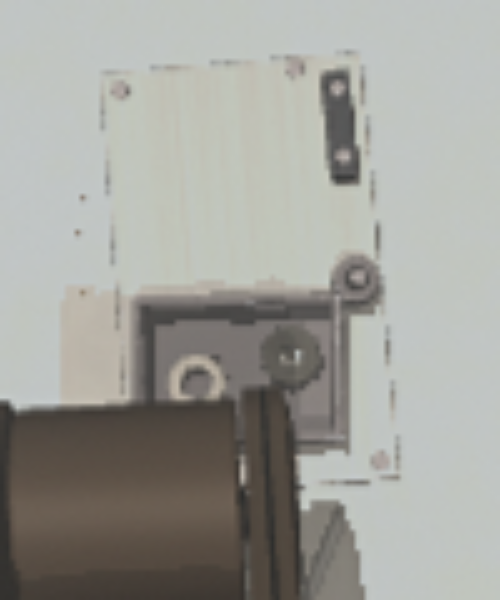

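The wrist covers the near side of the tray, and the tray has not moved. Starting the push: approach first, then follow the arc.

Emit:
drive_tool(
  targets=[
    [[1, -0.006, -0.001, 0, 0, 0, 0], [1, -0.012, -0.002, 0, 0, 0, 0], [1, -0.017, -0.004, 0, 0, 0, 0], [1, -0.02, -0.002, 0, 0, 0, 0.02], [1, -0.023, 0.001, 0, 0, 0, 0.052], [1, -0.028, 0.005, 0, 0, 0, 0.105], [1, -0.032, 0.008, 0, 0, 0, 0.15], [1, -0.037, 0.011, 0, 0, 0, 0.192]],
  ],
)

```text
time: 3.9
tool_pos: [0.4869, 0.1447, 0.044]
tool_rot: [0.092, 0.996, 0.0, -0.0]
ft_force: [-2.8, 1.0, 2.1]
grip_width: 0.001
```

```bash
python3 - <<'E'
from st import *
p,y=st()
pin=np.array([.5577,.043])
w0=frame(pin,np.radians(80),[.090,.089,.0415])[0];print(w0)
for a in range(77,4,-3):
    if a==53: w0=frame(pin,np.radians(56),[.090,.089,.0415])[0];y0=146;print("new call")
    elif a==77:y0=170
    elif a==29:w0=frame(pin,np.radians(32),[.090,.089,.0415])[0];y0=122;print("new call")
    w=frame(pin,np.radians(a),[.090,.089,.0415])[0];print(a,rel(w0,y0,w,a+90))
E
```

```text
3.9 [0.4869 0.1447 0.044 ] 169.4 [-0.001  0.    -1.   ] [-2.8  1.   2.1]
[0.48568045 0.14708739 0.0415    ]
77 [-0.005  0.005 -0.     0.052]
74 [-0.01   0.009 -0.     0.105]
71 [-0.015  0.013 -0.     0.157]
68 [-0.021  0.017 -0.     0.209]
65 [-0.026  0.02  -0.     0.262]
62 [-0.032  0.023 -0.     0.314]
59 [-0.038  0.026 -0.     0.367]
56 [-0.044  0.028 -0.     0.419]
new call
53 [-0.005  0.005 -0.     0.052]
50 [-0.01   0.009 -0.     0.105]
47 [-0.015  0.013 -0.     0.157]
44 [-0.021  0.017 -0.     0.209]
41 [-0.026  0.02  -0.     0.262]
38 [-0.032  0.023 -0.     0.314]
35 [-0.038  0.026 -0.     0.367]
32 [-0.044  0.028 -0.     0.419]
new call
29 [-0.005  0.005 -0.     0.052]
26 [-0.01   0.009 -0.     0.105]
23 [-0.015  0.013 -0.     0.157]
20 [-0.021  0.017 -0.     0.209]
17 [-0.026  0.02  -0.     0.262]
14 [-0.032  0.023 -0.     0.314]
11 [-0.038  0.026 -0.     0.367]
8 [-0.044  0.028 -0.     0.419]
5 [-0.051  0.031 -0.     0.471]
```

Light contact at about 3 N, on the arc. Continuing.

Emit:
drive_tool(
  targets=[
    [[1, -0.005, 0.005, 0.001, 0, 0, 0.052], [1, -0.01, 0.009, 0.001, 0, 0, 0.105], [1, -0.015, 0.013, 0.001, 0, 0, 0.157], [1, -0.021, 0.017, 0.001, 0, 0, 0.209], [1, -0.026, 0.02, 0.001, 0, 0, 0.262], [1, -0.032, 0.023, 0.001, 0, 0, 0.314], [1, -0.038, 0.026, 0.001, 0, 0, 0.367], [1, -0.044, 0.028, 0.001, 0, 0, 0.419]],
  ],
)

```text
time: 4.57
tool_pos: [0.5358, 0.1645, 0.043]
tool_rot: [0.298, 0.955, 0.001, 0.0]
ft_force: [-0.6, 2.3, 0.5]
grip_width: -0.005
```

```bash
python3 - <<'E'
from st import *
p,y=st()
print(frame([.5577,.043],np.radians(56),[.090,.089,.0415])[0])
c=env.camera("top");f=c["frame"];cv2.imwrite("pics/a2.png",cv2.resize(f[145:265,270:370],None,fx=5,fy=5)[:,:,::-1])
c=env.camera("side");f=c["frame"];cv2.imwrite("pics/b2.png",cv2.resize(f[140:260,240:400],None,fx=4,fy=4)[:,:,::-1])
E
```

```text
4.5667 [0.5358 0.1645 0.043 ] 145.4 [ 0.001  0.001 -1.   ] [-0.6  2.3  0.5]
[0.53424302 0.16738155 0.0415    ]
```

View pics/a2.png

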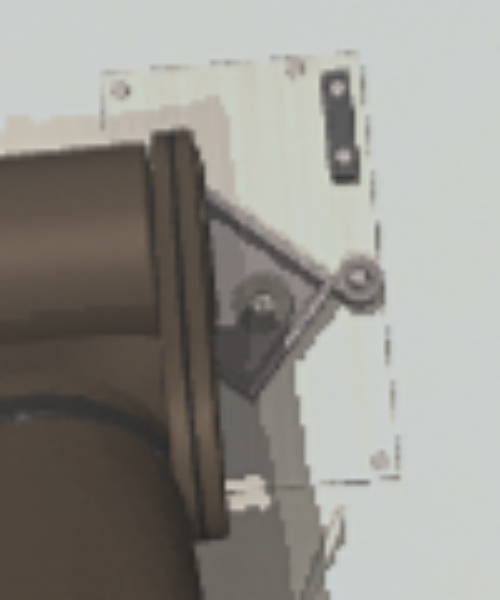

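View pics/b2.png

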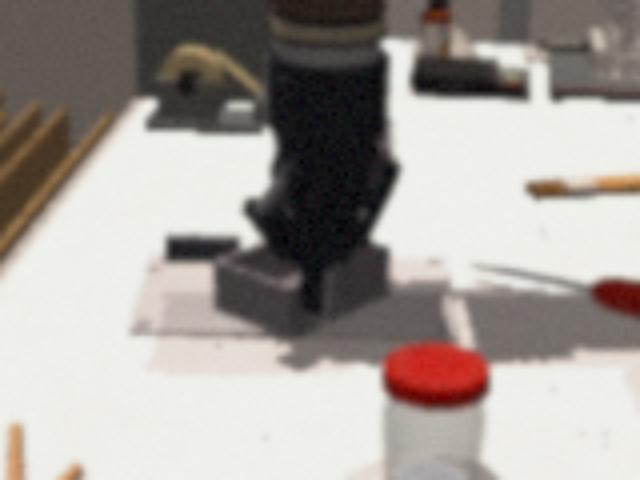

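The tray swings with its eye still on the pin at crop (358,278), flat on the plate, and the fingers are on its long wall. Continuing.

Emit:
drive_tool(
  targets=[
    [[1, -0.005, 0.005, 0.001, 0, 0, 0.052], [1, -0.01, 0.009, 0.001, 0, 0, 0.105], [1, -0.015, 0.013, 0.001, 0, 0, 0.157], [1, -0.021, 0.017, 0.001, 0, 0, 0.209], [1, -0.026, 0.02, 0.001, 0, 0, 0.262], [1, -0.032, 0.023, 0.001, 0, 0, 0.314], [1, -0.038, 0.026, 0.001, 0, 0, 0.367], [1, -0.044, 0.028, 0.001, 0, 0, 0.419]],
  ],
)

```text
time: 5.33
tool_pos: [0.5876, 0.1625, 0.0417]
tool_rot: [0.489, 0.872, 0.001, 0.0]
ft_force: [-0.3, 2.7, -0.9]
grip_width: 0.004
```

```bash
python3 - <<'E'
from st import *
p,y=st()
pin=np.array([.5577,.043])
cmd=frame(pin,np.radians(32),[.090,.089,.0415])[0];print(cmd)
p[2]=.041
for a in [29,26,23,20,17,14,12,10,8,6,5.5]:
    print(a,rel(p,y,frame(pin,np.radians(a),[.090,.089,.041])[0],a+90))
E
```

```text
5.3333 [0.5876 0.1625 0.0417] 121.5 [ 0.001  0.001 -1.   ] [-0.3  2.7 -0.9]
[0.58686151 0.16616901 0.0415    ]
29 [-0.001  0.006 -0.     0.043]
26 [-0.006  0.01  -0.     0.095]
23 [-0.012  0.014 -0.     0.148]
20 [-0.017  0.018 -0.     0.2  ]
17 [-0.023  0.021 -0.     0.252]
14 [-0.028  0.025 -0.     0.305]
12 [-0.032  0.027 -0.     0.34 ]
10 [-0.036  0.028 -0.     0.375]
8 [-0.041  0.03  -0.     0.409]
6 [-0.045  0.032 -0.     0.444]
5.5 [-0.046  0.032 -0.     0.453]
```

Emit:
drive_tool(
  targets=[
    [[1, -0.001, 0.005, 0, 0, 0, 0.043], [1, -0.006, 0.01, 0, 0, 0, 0.095], [1, -0.012, 0.014, 0, 0, 0, 0.148], [1, -0.017, 0.018, 0, 0, 0, 0.2], [1, -0.02, 0.02, 0, 0, 0, 0.226], [1, -0.023, 0.021, 0, 0, 0, 0.252], [1, -0.026, 0.023, 0, 0, 0, 0.28], [1, -0.028, 0.025, 0, 0, 0, 0.305]],
  ],
)

```text
time: 6.0
tool_pos: [0.6233, 0.1513, 0.0417]
tool_rot: [0.615, 0.788, 0.0, 0.0]
ft_force: [-0.1, 0.6, 0.4]
grip_width: 0.001
```

```bash
python3 - <<'E'
from st import *
p,y=st()
pin=np.array([.5577,.043]);p[2]=.041
for a in [12,11,10,9,8,7,6,5.5,4.5]:
    print(a,rel(p,y,frame(pin,np.radians(a),[.090,.089,.041])[0],a+90))
E
```

```text
6.0 [0.6233 0.1513 0.0417] 104.0 [ 0. -0. -1.] [-0.1  0.6  0.4]
12 [-0.003  0.003 -0.     0.035]
11 [-0.005  0.005 -0.     0.053]
10 [-0.007  0.006 -0.     0.07 ]
9 [-0.008  0.008 -0.     0.088]
8 [-0.01   0.009 -0.     0.105]
7 [-0.012  0.01  -0.     0.123]
6 [-0.014  0.012 -0.     0.14 ]
5.5 [-0.014  0.012 -0.     0.149]
4.5 [-0.016  0.014 -0.     0.166]
```

Emit:
drive_tool(
  targets=[
    [[1, -0.002, 0.002, 0, 0, 0, 0.02], [1, -0.004, 0.004, 0, 0, 0, 0.04], [1, -0.006, 0.005, 0, 0, 0, 0.06], [1, -0.007, 0.006, 0, 0, 0, 0.075], [1, -0.009, 0.008, 0, 0, 0, 0.09], [1, -0.01, 0.009, 0, 0, 0, 0.105], [1, -0.012, 0.01, 0, 0, 0, 0.12]],
  ],
)

```text
time: 6.58
tool_pos: [0.6361, 0.1423, 0.0415]
tool_rot: [0.662, 0.75, 0.0, 0.0]
ft_force: [1.4, 2.7, 0.3]
grip_width: -0.001
```

```bash
python3 - <<'E'
from st import *
p,y=st()
pin=np.array([.5577,.043]);p[2]=.041
for a in [6,5.5,4.5]:
    print(a,rel(p,y,frame(pin,np.radians(a),[.090,.089,.041])[0],a+90))
c=env.camera("top");f=c["frame"];cv2.imwrite("pics/a3.png",cv2.resize(f[145:265,270:370],None,fx=5,fy=5)[:,:,::-1])
E
```

```text
6.5833 [0.6361 0.1423 0.0415] 97.1 [ 0.001  0.    -1.   ] [1.4 2.7 0.3]
6 [-0.002  0.002 -0.     0.02 ]
5.5 [-0.002  0.002 -0.     0.029]
4.5 [-0.004  0.004 -0.     0.046]
```

View pics/a3.png

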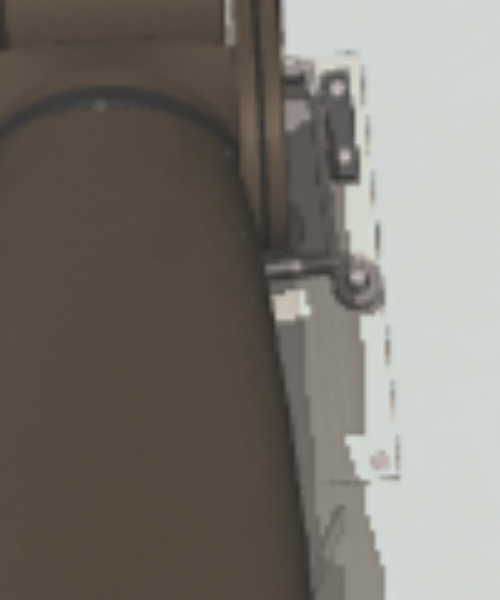

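The tray is almost at the bar, with a dark edge at crop x≈325 beside it. A small final press, while watching the force.

Emit:
drive_tool(
  targets=[
    [[1, -0.001, 0.001, 0, 0, 0, 0.01], [1, -0.002, 0.002, 0, 0, 0, 0.02], [1, -0.0025, 0.002, 0, 0, 0, 0.025], [1, -0.003, 0.002, 0, 0, 0, 0.025], [1, -0.0035, 0.002, 0, 0, 0, 0.025]],
  ],
)

```text
time: 7.05
tool_pos: [0.6386, 0.1391, 0.0415]
tool_rot: [0.671, 0.742, 0.001, 0.0]
ft_force: [2.2, 2.7, 1.6]
grip_width: -0.003
```

Emit:
drive_tool(
  targets=[
    [[1, -0.0005, 0, 0, 0, 0, 0], [1, -0.001, 0, 0, 0, 0, 0], [1, -0.0015, 0, 0, 0, 0, 0], [1, -0.002, 0, 0, 0, 0, 0]],
  ],
)

```text
time: 7.38
tool_pos: [0.6384, 0.1384, 0.0415]
tool_rot: [0.671, 0.742, 0.001, -0.001]
ft_force: [1.7, 9.2, 0.6]
grip_width: -0.0
```

The force rose to 9 N, so the tray is on the bar. I'll back off along +y, then go up and clear.

Emit:
drive_tool(
  targets=[
    [[1, 0.004, 0, 0, 0, 0, 0], [1, 0.012, 0, 0, 0, 0, 0], [1, 0.022, 0, 0, 0, 0, 0], [1, 0.03, 0, -0.03, 0, 0, 0], [1, 0.03, 0, -0.07, 0, 0, 0], [1, 0.03, 0, -0.11, 0, 0, 0], [1, 0.03, 0, -0.15, 0, 0, 0], [1, 0.03, 0, -0.19, 0, 0, 0]],
  ],
)

```text
time: 8.05
tool_pos: [0.6344, 0.1672, 0.2326]
tool_rot: [0.67, 0.742, -0.001, -0.0]
ft_force: [1.1, 0.5, 0.2]
grip_width: 0.001
```

Emit:
drive_tool(
  targets=[
    [[1, 0, -0.03, -0.03, 0, 0, 0], [1, -0.04, -0.06, -0.06, 0, 0, 0], [1, -0.08, -0.08, -0.08, 0, 0, 0], [1, -0.12, -0.1, -0.1, 0, 0, 0], [1, -0.16, -0.12, -0.1, 0, 0, 0], [1, -0.2, -0.14, -0.1, 0, 0, 0], [1, -0.24, -0.16, -0.1, 0, 0, 0], [1, -0.28, -0.18, -0.1, 0, 0, 0]],
  ],
)

```text
time: 8.72
tool_pos: [0.498, -0.0921, 0.3311]
tool_rot: [0.67, 0.742, -0.0, 0.0]
ft_force: [1.1, -0.2, -0.7]
grip_width: 0.0
```

```bash
python3 - <<'E'
from st import *
p,y=st()
c=env.camera("top");f=c["frame"];np.savez("top4.npz",**c)
cv2.imwrite("pics/a4.png",f[:,:,::-1]);cv2.imwrite("pics/a4c.png",cv2.resize(f[145:265,270:370],None,fx=5,fy=5,interpolation=cv2.INTER_CUBIC)[:,:,::-1])
E
```

```text
8.7167 [ 0.498  -0.0921  0.3311] 95.8 [-0.    -0.001 -1.   ] [ 1.1 -0.2 -0.7]
```

View pics/a4.png

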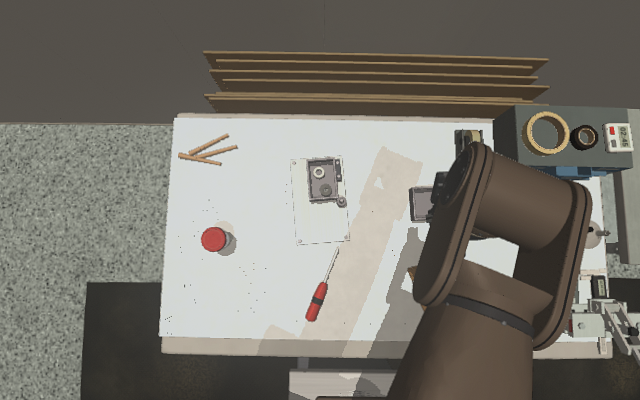

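View pics/a4c.png

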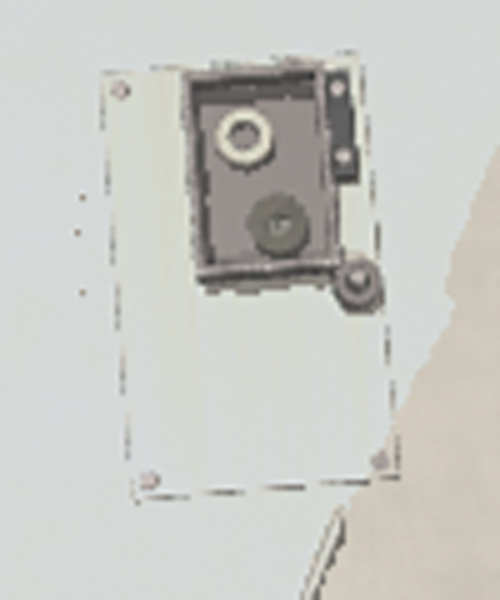

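The tray now stands along the bar. Its rim corners are at crop (184,72), (323,70), (338,268) and (200,275), and the eye is on the pin at (358,280). Checking this numerically.

```bash
python3 - <<'E'
from h import *
c=dict(np.load("top4.npz"))
tr=px2plane(c,np.array([(184,72),(323,70),(338,268),(200,275)])/5+[270,145]-.4,.041)[:,:2]
print(tr,[np.linalg.norm(tr[i]-tr[i-1]) for i in range(4)])
T=np.array([(108,78),(108,8),(8,8),(8,78)])/1000
m,w=T-T.mean(0),tr-tr.mean(0);a=np.arctan2((m[:,0]*w[:,1]-m[:,1]*w[:,0]).sum(),(m*w).sum())
o=tr.mean(0)-frame([0,0],a,np.r_[T.mean(0),0])[0,:2]
pl=np.array([.5579,.0428]);print("yaw",np.degrees(a),"plate 5.5; eye-pin mm",(o-pl)*1e3)
print("corner err mm",(frame(o,a,[.108,.078,0])[0]-frame(pl,np.radians(5.53),[.108,.078,0])[0])*1e3)
print("jar",px2plane(c,[(214,240)],.075))
for n in("top0.npz","top4.npz"):
    f=dict(np.load(n))["frame"].astype(int);mk=(f[:,:,0]>120)&(f[:,:,1]<70);mk[:,:190]=0;mk[:,240:]=0;print("jar px",np.argwhere(mk).mean(0))
    g=cv2.cvtColor(f.astype(np.uint8),cv2.COLOR_RGB2GRAY);print("sq",np.argwhere(g[180:230,400:425]<140).min(0))
E
```

```text
[[0.65643428 0.12859354]
 [0.65865575 0.06110562]
 [0.56185309 0.05267563]
 [0.5572887  0.1186553 ]] [np.float64(0.09964243000196261), np.float64(0.06752447031560344), np.float64(0.097169020985703), np.float64(0.06613735906618576)]
yaw 4.567682852411416 plate 5.5; eye-pin mm [-3.7334551  -0.02483846]
corner err mm [-2.26886396 -1.71641426  0.        ]
jar [[0.45678136 0.33287945 0.075     ]]
jar px [239.2173913  212.84782609]
sq [6 9]
jar px [234.15384615 210.46153846]
sq [7 8]
```

```bash
python3 - <<'E'
from h import *
from bench import env
for n in("top0.npz","top4.npz"):
    f=dict(np.load(n))["frame"].astype(int);mk=(f[:,:,0]-f[:,:,1]>60);mk[:,:190]=0;mk[:,240:]=0;print("jar px",np.argwhere(mk).mean(0),mk.sum())
env.sign_off()
E
```

```text
jar px [239.07621247 212.79214781] 433
jar px [238.83480176 212.72246696] 454
the job is handed in; nothing more can be done
```

I swung the tray clockwise on its pin with the closed fingers pushing low on its long wall. When the push force rose to about 9 N at the stop bar, I backed off, lifted clear and handed the job in at about 8.8 s.

**Last checks, from the top camera before handing in:**
- **Angle:** the tray's yaw is 4.6° against the plate's 5.5°, so it is within about 1° of the bar.
- **Pushed corner:** it is about 3 mm from its home point.
- **Eye:** it is about 4 mm from the pin by the corner fit, and in the picture it sits on the pin. The picked rim corners came out 2–4 mm short of the tray's known size on most sides, so some of that 4 mm may be measuring error.
- **Bystanders:** the jar and the square tray appear unmoved, within about a pixel. A first, narrower colour mask put the jar about 5 pixels off. A better mask over the whole lid agreed within 0.3 pixel.
- **Robot:** it was clear of everything, with no contact force.

I did not check the tray's height or tilt at the end. It looked flat in the top picture, and in the one side view, taken during the push.

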